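# Unlock the craft stall's jewellery case: dial the code wheels, then draw the bolt

### The job

Unlock the oak jewellery case on the market stall: with light finger pressure roll the three rubber-rimmed code wheels until, read from left to right as seen from the robot, they show 4, 2 and 5 squarely at the red marks, never pressing hard on the sprung wheels (stay well below 18 N). Only when all three are right, slide the brass-tabbed bolt fully home to the left, leaving the code showing and the other goods where they stand.

Things in the scene. Friction and masses are not known exactly. Their poses are not given: they have to be found in the camera images.
- case: oak case with brass corners, fixed to the table, 240 (x) x 280 (y) x 90 mm (z); origin at the centre of its underside. Its -x side faces the robot, more or less; its +y is the left seen from the robot. On its flat top (z = 90 mm) sit the lock bank with the wheels and, nearer the robot, the bolt
- bank: black lock housing fixed on the case, same axes, origin at z = 90 mm of the case, 20 mm to +x of its centre. Three wheels turn in it on axles along y at x = 0, y = +42 (left), 0 (middle), -42 mm (right): 60 mm in diameter, 26 mm wide. Walls between them, 6 mm thick, reach 12 mm above this origin, with red marks at x = 0. Above 18 N pressed on it or its wheels is too much
- wheel_left (a joint): angle (rad) of the left wheel: digit d (1 to 6) is squarely on top at (d-1) x 0.7854. Grows as the top of the rim is dragged to the bank's +x (away from the robot); stops 0.25 rad beyond digits 1 and 6. Digits are dice pips on coloured fields: 1 ivory, 2 yellow, 3 red, 4 green, 5 blue, 6 orange; the rest of the rim is black. To be set to 4 (2.356)
- wheel_middle (a joint): the same for the middle wheel; to be set to 2 (0.785). The top of each rim stands nominally 23 mm above the bank's origin, but every wheel sits at its own unmeasured height, up to 7 mm higher or lower: find it by touch. Each is sprung downwards: yields 1 mm per 3 N and bottoms after 6 mm
- wheel_right (a joint): the same for the right wheel; to be set to 5 (3.142). Turning a wheel takes about 2 to 3 N at its rubber rim, and it stays where it is left (no clicks). A fingertip pressed on the top with about 4 to 10 N and dragged along the bank's x rolls it by friction
- bolt (a joint): travel of the bolt (m): 0 shut, 0.05 fully home at its stop; grows along the case's +y (to the left); takes 4 N to slide and stays where it is left. It starts between 0 and 0.008
- bolt_tab (a point): centre of the top of the upright brass tab of the bolt; the tab is 22 mm (x) x 14 mm (y), its top 37 mm above the case's top, free over 26 mm of its height on both sides; it runs along y, 80 mm to -x of the case's centre line
- beadpot: bystander: small amber jar with a brass cap, 38 mm wide, 45 mm tall, standing on the far right part of the case's top; origin at the centre of its foot
- bowl: bystander: honey-coloured wooden bowl, 110 mm wide, 55 mm tall; origin at the centre of its foot
- horncup: bystander: ivory-coloured cup, 60 mm wide, 85 mm tall; origin at the centre of its foot
- carving: bystander: turned wooden figure, 52 mm wide, 112 mm tall; origin at the centre of its foot
- ringcone: bystander: dark wooden ring cone, 56 mm wide, 85 mm tall; origin at the centre of its foot
- comb: bystander: ivory-coloured comb, 110 x 28 x 8 mm, lying on the table along the case's far side; origin at the centre of its underside
- armring: bystander: brass arm ring lying flat, 72 mm wide, 9 mm high; origin at the centre of its underside

How it is judged:
On the way, in this order (a step that is already met when the one before it is completed fails the run):
1. all three wheels show the code 4-2-5 squarely, with the bolt still shut (value of joint wheel_left between 2.206 and 2.506 rad and value of joint wheel_middle between 0.635 and 0.935 rad and value of joint wheel_right between 2.992 and 3.292 rad and value of joint bolt below 0.02 m), for 0.2 s.
2. the bolt is slid fully home (value of joint bolt above 0.045 m), for 0.2 s.
At the end, for the whole second after the job is handed in: The wheels show 4, 2, 5 from left to right, each within 0.15 rad of square, and the bolt has been slid at least 45 of its 50 mm (value of joint wheel_left between 2.206 and 2.506 rad and value of joint wheel_middle between 0.635 and 0.935 rad and value of joint wheel_right between 2.992 and 3.292 rad and value of joint bolt above 0.045 m); the robot touches nothing.
It fails at once if a code wheel or its housing is pressed with more than 18 N (contact force between anything else and bank above 18 N).
It fails at once if the bolt is slid (past 20 mm) while a wheel is off its digit (value of joint bolt above 0.02 m and (value of joint wheel_left below 2.206 rad or value of joint wheel_left above 2.506 rad or value of joint wheel_middle below 0.635 rad or value of joint wheel_middle above 0.935 rad or value of joint wheel_right below 2.992 rad or value of joint wheel_right above 3.292 rad)).
It fails at once if a bystander is moved by more than 30 mm (distance of any of beadpot, bowl, horncup, carving, ringcone, comb, armring from where it was at the start of the episode above 0.03 m).
It also fails if it takes over 67 s, if anything falls off the work surface, if the arm or the gripper's body presses on something with over 40 N, if the wrist force passes 120 N, or if a joint passes its speed limit or range.

### The arm

A 6-joint arm with a two-finger parallel gripper is mounted at the origin on the work surface. World frame = base frame: x ahead of the robot, y to its left, z up, the work surface at z = 0. Lengths are in m, angles in rad, forces in N, time in s.
With the tool pointing down it reaches from about 0.375 to 0.975 m from the base axis. Payload 3.8 kg.
Tool frame: the origin (TCP) lies at the very end of the fingers, on their centre line; the grasp point (between the pads) lies 19 mm behind it; z points along the fingers, y is the direction in which the jaws open and shut (so a half turn about z gives the same grasp; the last joint's range is limited). The gripper opens to 85 mm and grips with 20 to 120 N. Pads are 22 mm wide; open, the fingers measure 114 mm over their backs; the gripper's body (76 mm by 85 mm) begins 54 mm behind the grasp point. The pads swing forward as they close: fully open they stand 13 mm farther back than shut.
Start: joints at [-1.352, 0.264, 1.604, -0, 1.274, -0.037], TCP at [0.171, -0.653, 0.231] pointing down, gripper open.
Joint ranges: [-2.63, 2.63], [-0.94, 2.18], [0.31, 2.57], [-1.31, 4.45], [0, 2.66], [-2.55, 2.55]. Speed limits (rad/s): [2.57, 2.57, 3.14, 3.14, 3.14, 3.14].

### API

Orientations are given as a rotation vector (axis times angle).
In Python, from workcell import bot, eyes gives the robot as it stands.
- The arm moves only by the tool servo_tool, never from a script. Its argument "motion" is a list of rows, each an object of numbers: "tx", "ty", "tz": the shift along the tool's x, y, z in cm; "wx", "wy", "wz": the turn, a rotation vector about the tool's x, y, z in rad; "grip": the closure, from 0 (fully open) to 1 (shut). In form: [{"tx": .., "ty": .., "tz": .., "wx": .., "wy": .., "wz": .., "grip": ..}, ...]. A call has 1 to 8 rows; each row is the pose to reach, as a shift and turn from the pose commanded when the call began, along the tool's axes at that moment; what a row does not reach only later rows make up. A row lasts 1/10 s, in which the tool goes at most 50 mm and 8.59 degrees, less where a joint would pass 70% of its speed; a pose out of reach is approached as far as the arm can. A call with a gripper value outside its range is refused whole. The fingers move at their own pace and stop on an object; the grip force is fixed at half the most. Time passes only in rows, so rows that repeat a pose let the fingers close. It gives the time, the measured TCP pose, the force and the opening at its end, in the units of the state.
- bot.get_state(): the state, without advancing time (a new reading comes with each control period).
- eyes.capture(name): name is "scene" or "top" or "wrist"; returns the picture (400x640x3 uint8, red, green, blue); there is no depth.
- eyes.camera_params(name): a dict with "fx", "fy", "cx", "cy" (pixels), "rvec" (rotation vector, rad) and "tvec" (3), from world to camera coordinates, as OpenCV has them. Camera axes: x right, y down, z forward; pixel columns grow to the right and rows downward; lengths in m; the calibration is good to about 2 mm. The wrist camera is an equidistant fisheye: a pixel r from the principal point sees the ray r / f radians off the axis. A picture is of the moment at which its call begins: read the wrist's pose just before it. camera_params takes no time and is no camera call; for the wrist camera it gives the pose at the moment of the call.
- bot.job_done(): hands the job in, once; it reports no verdict.
The state is a dict: "t": time; "q": joint angles; "joint_vel": joint speeds; "joint_efforts": joint torques, N m; "tcp_pos": TCP position; "tool_rot": TCP orientation; "ft_force": force on the tool from outside, world axes, zero at the start; "wrist_torque": the same for the moment, N m; "gripper_width": finger opening in m.
Only numpy, scipy, OpenCV 4.12 (cv2) and the standard library are available. Lean on these libraries where they do the work, as an engineer would, in place of code of your own. Each camera call takes 0.05 s, during which the arm holds its last target. There are 200 camera calls.

## Working session

There is one attempt and no reset: what is moved stays moved. The work goes in short steps, Python scripts to look and compute and a tool call to move; the robot and the scene stay as the last step left them, time stands still between calls to the robot, and variables do not carry over. Pictures are saved under pics/ and viewed, about 8 in all and at most 12, crops included, and the job is handed in when it is done.

Besides the shell and the picture viewer there is one more tool, called after "Emit:" as name(argument=value, ...) on one line, values as JSON. servo_tool: Moves the arm, as the interface text tells. Its arguments: {"type":"object","properties":{"motion":{"type":"array"}},"required":["motion"]}

```bash
mkdir -p pics; python3 - <<'E'
from workcell import bot, eyes
import cv2
s=bot.get_state();print(s)
for n in("scene","top"):
    im=eyes.capture(n);cv2.imwrite(f"pics/{n}0.png",im[:,:,::-1]);print(n,eyes.camera_params(n))
E
```

```text
{'t': 0.0, 'q': array([-1.35189218e+00,  2.64781252e-01,  1.60536576e+00,  3.55200209e-05,
        1.27368774e+00, -3.68723950e-02]), 'joint_vel': array([-1.94428673e-04,  7.85936431e-04, -1.33436056e-03, -4.20346595e-05,
        4.99527626e-04, -2.79957547e-04]), 'joint_efforts': array([ 1.73534219e-03, -5.15111089e+01, -3.67312753e+01, -1.75572318e-04,
        1.28979731e-02, -2.00419743e-05]), 'tcp_pos': array([ 0.17064347, -0.65232725,  0.22994753]), 'tool_rot': array([-3.11372106e+00, -4.00377144e-01,  2.66803779e-04]), 'ft_force': array([ 0.42333826, -0.05666423,  0.21653242]), 'wrist_torque': array([-0.01275389,  0.00251022, -0.01646725]), 'gripper_width': 0.08530064714524514}
scene {'fx': 372.74298106787944, 'fy': 372.74298106787944, 'cx': 311.8177642052204, 'cy': 194.41392880257644, 'rvec': array([ 2.0852969 ,  1.30650912, -0.49947257]), 'tvec': array([-0.27330481, -0.33893915,  1.31358188])}
top {'fx': 389.95220246894513, 'fy': 389.95220246894513, 'cx': 321.7289029342175, 'cy': 198.9947645264234, 'rvec': array([ 2.1238992, -2.1278216,  0.1599839]), 'tvec': array([0.01121374, 0.62053477, 1.10322167])}
```

View pics/top0.png

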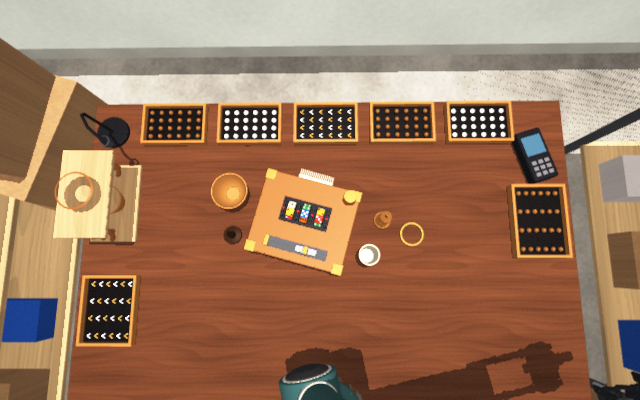

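View pics/scene0.png

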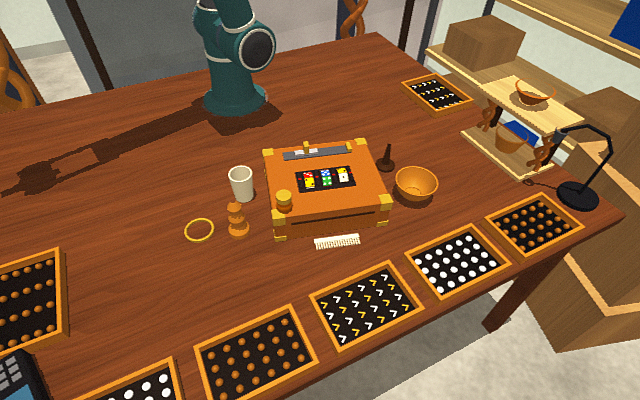

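The top view shows the case at about (303,222), rotated clockwise, with the jar at its far right corner (352,197). I'll zoom in next for the corner pixels and wheel digits.

```bash
python3 - <<'E'
import cv2,numpy as np
a=cv2.imread("pics/top0.png")[162:282,238:368];a=cv2.resize(a,None,fx=5,fy=5,interpolation=cv2.INTER_CUBIC)
cv2.imwrite("pics/topc.png",a)
b=cv2.imread("pics/scene0.png")[135:240,255:395];b=cv2.resize(b,None,fx=5,fy=5,interpolation=cv2.INTER_CUBIC)
cv2.imwrite("pics/scenec.png",b)
E
```

```text
(no output)
```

View pics/topc.png

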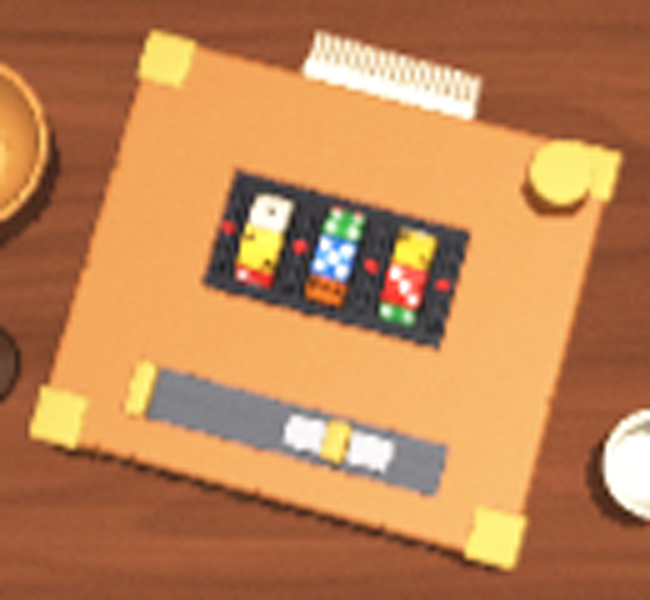

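The crop shows left wheel about 2, middle about 5, right about 3; top corners at crop px (150,32), (622,152), (515,570), (30,437). The red marks are at (230,228), (300,247), (370,266) and (443,286).

```bash
cat >h.py <<'E'
import numpy as np,cv2
from scipy.spatial.transform import Rotation as R
from scipy.optimize import least_squares
def proj(P,c):
    K=np.array([[c['fx'],0,c['cx']],[0,c['fy'],c['cy']],[0,0,1]])
    return cv2.projectPoints(np.asarray(P,float),c['rvec'],c['tvec'],K,None)[0][:,0]
def projw(P,c): # fisheye
    X=R.from_rotvec(c['rvec']).apply(np.asarray(P,float))+c['tvec']
    r=np.hypot(X[:,0],X[:,1]);th=np.arctan2(r,X[:,2])
    return np.c_[c['cx']+c['fx']*th*X[:,0]/r,c['cy']+c['fy']*th*X[:,1]/r]
def world(P,p): # case coords -> world
    P=np.asarray(P,float);w=P.copy();c,s=np.cos(p[2]),np.sin(p[2])
    w[:,0]=p[0]+c*P[:,0]-s*P[:,1];w[:,1]=p[1]+s*P[:,0]+c*P[:,1];return w
def rim(wy,phi,h=0.023): # rim points at angle phi from top (+ toward +x)
    phi=np.asarray(phi,float)
    return np.c_[0.02+.03*np.sin(phi),np.full(phi.shape,wy),.09+h-.03+.03*np.cos(phi)]
E
python3 - <<'E'
from h import *
from workcell import bot,eyes
c=eyes.camera_params("top")
obj=np.array([[.12,.14,.09],[.12,-.14,.09],[-.12,-.14,.09],[-.12,.14,.09]]+[[.02,y,.102] for y in(.063,.021,-.021,-.063)])
px=np.array([(150,32),(622,152),(515,570),(30,437),(230,228),(300,247),(370,266),(443,286)])/5+[237.6,161.6]
f=lambda p:(proj(world(obj,p),c)-px).ravel()
r=least_squares(f,[.5,0,0.]);print(r.x,r.fun.reshape(-1,2).round(2))
p=r.x;np.save("p.npy",p)
P=[[.02,.042,.113],[.02,0,.113],[.02,-.042,.113],[-.08,0,.127]]
print(world(P,p).round(4)); print("tab px",proj(world([[-.08,y,.127] for y in(-.02,0,.02)],p),c)*1)
# rim colours
im=cv2.cvtColor(cv2.imread("pics/top0.png"),cv2.COLOR_BGR2HSV)
for y in(.042,0,-.042):
    ph=np.arange(-1,1.01,.1)
    q=proj(world(rim(y,ph),p),c).astype(np.float32)
    v=cv2.remap(im,q[None,:,0],q[None,:,1],cv2.INTER_NEAREST)[0]
    print([f"{a:.1f}:{h}/{s}/{w}" for a,(h,s,w) in zip(ph,v)])
s=bot.get_state();w=eyes.camera_params("wrist")
M=R.from_rotvec(w['rvec']);pos=-M.inv().apply(w['tvec']);T=R.from_rotvec(s['tool_rot'])
print("cam in tool",T.inv().apply(pos-s['tcp_pos']),(T.inv()*M.inv()).as_matrix().round(2),w['fx'])
print("tool axes cols",T.as_matrix().round(3))
E
```

```text
[ 0.55289859  0.06210522 -0.26159216] [[ 0.22  0.4 ]
 [-0.68  0.52]
 [-0.26 -0.75]
 [ 0.35 -0.36]
 [-0.26  0.16]
 [ 0.03  0.12]
 [ 0.39  0.11]
 [ 0.21 -0.09]]
[[0.5831 0.0975 0.113 ]
 [0.5722 0.0569 0.113 ]
 [0.5614 0.0164 0.113 ]
 [0.4756 0.0828 0.127 ]]
tab px [[301.57600085 249.02782728]
 [294.48416317 247.11654473]
 [287.40834985 245.20958082]]
['-1.0:1/135/198', '-0.9:2/182/241', '-0.8:1/202/234', '-0.7:1/202/234', '-0.6:23/192/248', '-0.5:28/179/255', '-0.4:28/177/255', '-0.3:29/169/255', '-0.2:29/165/255', '-0.1:30/152/255', '-0.0:30/142/255', '0.1:28/163/254', '0.2:24/39/251', '0.3:26/8/255', '0.4:24/16/254', '0.5:18/63/165', '0.6:22/52/232', '0.7:23/30/250', '0.8:23/30/250', '0.9:20/61/183', '1.0:20/61/183']
['-1.0:10/195/150', '-0.9:13/207/246', '-0.8:12/211/228', '-0.7:11/204/165', '-0.6:11/204/165', '-0.5:12/208/221', '-0.4:120/99/203', '-0.3:108/182/243', '-0.2:107/176/246', '-0.1:108/5/254', '-0.0:103/73/252', '0.1:107/177/246', '0.2:108/178/236', '0.3:108/178/236', '0.4:77/148/162', '0.5:62/153/202', '0.6:62/155/194', '0.7:62/156/183', '0.8:62/156/183', '0.9:62/157/174', '1.0:62/157/174']
['-1.0:62/105/117', '-0.9:63/155/166', '-0.8:63/158/178', '-0.7:49/136/141', '-0.6:2/203/242', '-0.5:2/200/252', '-0.4:7/57/254', '-0.3:10/3/255', '-0.2:9/52/255', '-0.1:3/168/255', '-0.0:3/166/255', '0.1:8/186/249', '0.2:27/184/254', '0.3:29/175/255', '0.4:28/179/255', '0.5:28/179/255', '0.6:28/182/254', '0.7:27/186/254', '0.8:26/138/251', '0.9:26/138/251', '1.0:19/61/187']
cam in tool [ 0.06500834  0.00067951 -0.14368193] [[-0.   -0.97 -0.26]
 [ 1.   -0.   -0.  ]
 [ 0.   -0.26  0.97]] 309.70691628693146
tool axes cols [[ 0.967  0.253 -0.   ]
 [ 0.253 -0.967  0.002]
 [ 0.    -0.002 -1.   ]]
```

Emit:
servo_tool(motion=[{"tx": 5,"ty": -5,"tz": 0,"wz": -0.1,"grip": 1},{"tx": 9,"ty": -9,"wz": -0.22,"grip": 1},{"tx": 12.5,"ty": -12.5,"wz": -0.34,"grip": 1},{"tx": 16,"ty": -16,"wz": -0.46,"grip": 1},{"tx": 19.5,"ty": -19.5,"wz": -0.58,"grip": 1},{"tx": 23,"ty": -23,"wz": -0.7,"grip": 1},{"tx": 26.5,"ty": -26.5,"wz": -0.82,"grip": 1},{"tx": 30,"ty": -30,"wz": -0.94,"grip": 1}])

```text
invalid input
```

```bash
cat >>h.py <<'E'
def goal(c,yaw=1.5708):
    "tool-frame shift (cm) and turn to case-frame TCP goal c, tool pointing straight down, tool-x yaw in case frame"
    from workcell import bot
    p=np.load("p.npy");s=bot.get_state();T=R.from_rotvec(s['tool_rot'])
    g=world([c],p)[0];y=p[2]+yaw
    G=R.from_matrix(np.c_[[np.cos(y),np.sin(y),0],[np.sin(y),-np.cos(y),0],[0,0,-1]])
    print("t",round(s['t'],2),"case tcp",incase(s['tcp_pos'],p).round(4),"f",s['ft_force'].round(1),"q",s['q'].round(2))
    print("shift cm",(100*T.inv().apply(g-s['tcp_pos'])).round(2),"w",(T.inv()*G).as_rotvec().round(3))
def incase(x,p):
    d=np.array(x)-[p[0],p[1],0];c,s=np.cos(p[2]),np.sin(p[2]);return np.array([c*d[0]+s*d[1],-s*d[0]+c*d[1],d[2]])
E
python3 -c "
from h import *
goal([.02,0,.2])"
```

```text
t 0.1 case tcp [-0.1845 -0.789   0.2301] f [ 1.1 -0.1 -0.2] q [-1.35  0.26  1.61  0.    1.27 -0.04]
shift cm [ 56.8  -58.46   3.13] w [-2.000e-03 -1.000e-03 -1.053e+00]
```

Emit:
servo_tool(motion=[{"tx": 3.5,"ty": -3.5,"tz": 0,"wx": 0,"wy": 0,"wz": -0.1,"grip": 1},{"tx": 7,"ty": -7,"tz": 0,"wx": 0,"wy": 0,"wz": -0.22,"grip": 1},{"tx": 10.5,"ty": -10.5,"tz": 0,"wx": 0,"wy": 0,"wz": -0.34,"grip": 1},{"tx": 14,"ty": -14,"tz": 0,"wx": 0,"wy": 0,"wz": -0.46,"grip": 1},{"tx": 17.5,"ty": -17.5,"tz": 0,"wx": 0,"wy": 0,"wz": -0.58,"grip": 1},{"tx": 21,"ty": -21,"tz": 0,"wx": 0,"wy": 0,"wz": -0.7,"grip": 1},{"tx": 24.5,"ty": -24.5,"tz": 0,"wx": 0,"wy": 0,"wz": -0.82,"grip": 1},{"tx": 28,"ty": -28,"tz": 0,"wx": 0,"wy": 0,"wz": -0.94,"grip": 1}])

```text
t: 0.9
tcp_pos: [0.3712, -0.3093, 0.231]
tool_rot: [-2.592, -1.774, -0.0]
ft_force: [0.6, -0.2, 1.2]
gripper_width: 0.0001
```

```bash
python3 -c "
from h import *
goal([.02,0,.2])"
```

```text
t 0.9 case tcp [-0.0795 -0.4057  0.231 ] f [ 0.6 -0.2  1.2] q [-0.75 -0.1   2.    0.    1.25 -0.38]
shift cm [41.41  5.48  3.1 ] w [-0.    -0.    -0.109]
```

Emit:
servo_tool(motion=[{"tx": 4.5,"ty": 0.7,"tz": 0,"wx": 0,"wy": 0,"wz": -0.109,"grip": 1},{"tx": 9,"ty": 1.4,"tz": 0,"wx": 0,"wy": 0,"wz": -0.109,"grip": 1},{"tx": 14,"ty": 2.1,"tz": 0,"wx": 0,"wy": 0,"wz": -0.109,"grip": 1},{"tx": 19,"ty": 2.8,"tz": 0,"wx": 0,"wy": 0,"wz": -0.109,"grip": 1},{"tx": 23.5,"ty": 3.5,"tz": 0,"wx": 0,"wy": 0,"wz": -0.109,"grip": 1},{"tx": 28,"ty": 4.2,"tz": 0.5,"wx": 0,"wy": 0,"wz": -0.109,"grip": 1},{"tx": 32.5,"ty": 4.9,"tz": 1,"wx": 0,"wy": 0,"wz": -0.109,"grip": 1},{"tx": 36,"ty": 5.5,"tz": 2,"wx": 0,"wy": 0,"wz": -0.109,"grip": 1}])

```text
t: 1.7
tcp_pos: [0.5551, 0.006, 0.2115]
tool_rot: [2.495, 1.909, 0.002]
ft_force: [0.5, -0.4, -0.2]
gripper_width: -0.0001
```

```bash
python3 - <<'E'
from h import *
from workcell import bot,eyes
goal([.02,0,.15]); goal([.02,.042,.15]);
c=eyes.camera_params("wrist");im=eyes.capture("wrist");cv2.imwrite("pics/w1.png",im[:,:,::-1])
p=np.load("p.npy")
P=[[.02,y,.113] for y in(.042,0,-.042)]+[[.02,y,.102] for y in(.063,.021,-.021,-.063)]
print(projw(world(P,p),c).round(0))
E
```

```text
t 1.7 case tcp [ 0.0166 -0.0536  0.2115] f [ 0.5 -0.4 -0.2] q [-0.03  0.05  1.89  0.    1.2   0.23]
shift cm [5.36 0.32 6.16] w [ 0.001 -0.001 -0.003]
t 1.7 case tcp [ 0.0166 -0.0536  0.2115] f [ 0.5 -0.4 -0.2] q [-0.03  0.05  1.89  0.    1.2   0.23]
shift cm [9.56 0.3  6.16] w [ 0.001 -0.001 -0.003]
[[321.  79.]
 [321. 132.]
 [321. 185.]
 [320.  55.]
 [321. 106.]
 [321. 157.]
 [321. 206.]]
```

View pics/w1.png

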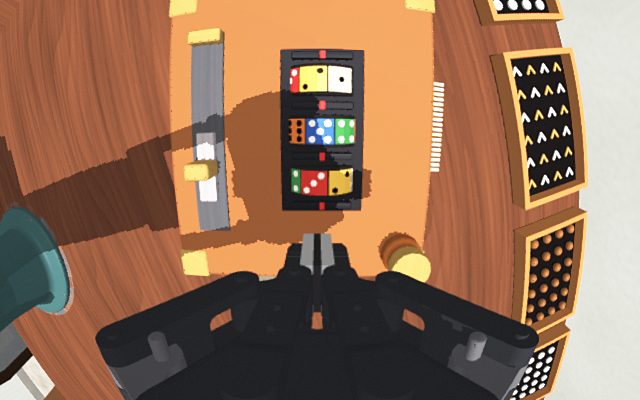

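The wrist view matches the fit: the marks are at (322,55), (322,105), (322,157) and (322,206), as predicted. The closed fingertips at (317,240) are about 17 mm thick. Next I'll touch the left wheel.

Emit:
servo_tool(motion=[{"tx": 4.5,"ty": -0.3,"tz": 1,"wx": 0,"wy": 0,"wz": 0,"grip": 1},{"tx": 9.6,"ty": -0.3,"tz": 3,"wx": 0,"wy": 0,"wz": 0,"grip": 1},{"tx": 9.6,"ty": -0.3,"tz": 6,"wx": 0,"wy": 0,"wz": 0,"grip": 1},{"tx": 9.6,"ty": -0.3,"tz": 8.5,"wx": 0,"wy": 0,"wz": 0,"grip": 1},{"tx": 9.6,"ty": -0.3,"tz": 9.2,"wx": 0,"wy": 0,"wz": 0,"grip": 1},{"tx": 9.6,"ty": -0.3,"tz": 9.4,"wx": 0,"wy": 0,"wz": 0,"grip": 1},{"tx": 9.6,"ty": -0.3,"tz": 9.4,"wx": 0,"wy": 0,"wz": 0,"grip": 1}])

```text
t: 2.45
tcp_pos: [0.5767, 0.0965, 0.118]
tool_rot: [2.497, 1.906, 0.001]
ft_force: [-0.5, 0.1, -0.7]
gripper_width: -0.0002
```

```bash
python3 -c "
from h import *
goal([.014,.042,.11])"
```

```text
t 2.45 case tcp [0.0141 0.0394 0.118 ] f [-0.5  0.1 -0.7] q [ 0.12  0.19  1.91 -0.    1.04  0.39]
shift cm [ 0.26 -0.01  0.8 ] w [ 0.001 -0.    -0.005]
```

Emit:
servo_tool(motion=[{"tx": 0.2,"ty": 0,"tz": 0.1,"wx": 0,"wy": 0,"wz": 0,"grip": 1},{"tx": 0.2,"ty": 0,"tz": 0.25,"wx": 0,"wy": 0,"wz": 0,"grip": 1},{"tx": 0.2,"ty": 0,"tz": 0.25,"wx": 0,"wy": 0,"wz": 0,"grip": 1}])

```text
t: 2.75
tcp_pos: [0.5773, 0.0988, 0.1157]
tool_rot: [2.496, 1.906, 0.002]
ft_force: [-0.5, 0.2, 1.1]
gripper_width: -0.0002
```

Emit:
servo_tool(motion=[{"tx": 0,"ty": 0,"tz": 0.1,"wx": 0,"wy": 0,"wz": 0,"grip": 1},{"tx": 0,"ty": 0,"tz": 0.2,"wx": 0,"wy": 0,"wz": 0,"grip": 1},{"tx": 0,"ty": 0,"tz": 0.2,"wx": 0,"wy": 0,"wz": 0,"grip": 1}])

```text
t: 3.05
tcp_pos: [0.5766, 0.0988, 0.1126]
tool_rot: [-2.496, -1.907, 0.0]
ft_force: [0.0, 0.2, 0.2]
gripper_width: -0.0001
```

Emit:
servo_tool(motion=[{"tx": 0,"ty": 0,"tz": 0.1,"wx": 0,"wy": 0,"wz": 0,"grip": 1},{"tx": 0,"ty": 0,"tz": 0.25,"wx": 0,"wy": 0,"wz": 0,"grip": 1},{"tx": 0,"ty": 0,"tz": 0.25,"wx": 0,"wy": 0,"wz": 0,"grip": 1}])

```text
t: 3.35
tcp_pos: [0.5765, 0.0988, 0.1099]
tool_rot: [-2.496, -1.907, 0.001]
ft_force: [-0.2, 0.3, -0.3]
gripper_width: 0.0002
```

Emit:
servo_tool(motion=[{"tx": 0,"ty": 0,"tz": 0.1,"wx": 0,"wy": 0,"wz": 0,"grip": 1},{"tx": 0,"ty": 0,"tz": 0.25,"wx": 0,"wy": 0,"wz": 0,"grip": 1},{"tx": 0,"ty": 0,"tz": 0.25,"wx": 0,"wy": 0,"wz": 0,"grip": 1}])

```text
t: 3.65
tcp_pos: [0.5769, 0.0989, 0.108]
tool_rot: [2.496, 1.907, 0.0]
ft_force: [-1.0, -1.1, 3.0]
gripper_width: 0.0
```

Emit:
servo_tool(motion=[{"tx": 0,"ty": 0,"tz": 0.1,"wx": 0,"wy": 0,"wz": 0,"grip": 1},{"tx": 0,"ty": 0.3,"tz": 0.1,"wx": 0,"wy": 0,"wz": 0,"grip": 1},{"tx": 0,"ty": 0.7,"tz": 0.1,"wx": 0,"wy": 0,"wz": 0,"grip": 1},{"tx": 0,"ty": 1.1,"tz": 0.1,"wx": 0,"wy": 0,"wz": 0,"grip": 1}])

```text
t: 4.05
tcp_pos: [0.5876, 0.096, 0.1072]
tool_rot: [-2.496, -1.907, -0.0]
ft_force: [-2.0, 0.6, 5.1]
gripper_width: 0.0002
```

Emit:
servo_tool(motion=[{"tx": 0,"ty": 0.4,"tz": 0.05,"wx": 0,"wy": 0,"wz": 0,"grip": 1},{"tx": 0,"ty": 0.8,"tz": 0.1,"wx": 0,"wy": 0,"wz": 0,"grip": 1},{"tx": 0,"ty": 1.0,"tz": 0.15,"wx": 0,"wy": 0,"wz": 0,"grip": 1},{"tx": 0,"ty": 1.0,"tz": 0.15,"wx": 0,"wy": 0,"wz": 0,"grip": 1}])

```text
t: 4.45
tcp_pos: [0.5983, 0.0931, 0.1059]
tool_rot: [2.495, 1.906, 0.002]
ft_force: [0.1, -1.1, 5.4]
gripper_width: 0.0
```

Emit:
servo_tool(motion=[{"tx": 0,"ty": 0,"tz": -1.5,"wx": 0,"wy": 0,"wz": 0,"grip": 1},{"tx": 0,"ty": -3.1,"tz": -1.5,"wx": 0,"wy": 0,"wz": 0,"grip": 1},{"tx": 0,"ty": -3.1,"tz": -0.4,"wx": 0,"wy": 0,"wz": 0,"grip": 1},{"tx": 0,"ty": -3.1,"tz": -0.1,"wx": 0,"wy": 0,"wz": 0,"grip": 1},{"tx": 0,"ty": -3.1,"tz": 0,"wx": 0,"wy": 0,"wz": 0,"grip": 1},{"tx": 0,"ty": -2.7,"tz": -0.05,"wx": 0,"wy": 0,"wz": 0,"grip": 1},{"tx": 0,"ty": -2.2,"tz": -0.1,"wx": 0,"wy": 0,"wz": 0,"grip": 1},{"tx": 0,"ty": -1.7,"tz": -0.12,"wx": 0,"wy": 0,"wz": 0,"grip": 1}])

```text
t: 5.25
tcp_pos: [0.5819, 0.0974, 0.1074]
tool_rot: [2.495, 1.907, 0.001]
ft_force: [-1.8, -0.9, 4.3]
gripper_width: -0.0001
```

Emit:
servo_tool(motion=[{"tx": 0,"ty": 0.5,"tz": 0,"wx": 0,"wy": 0,"wz": 0,"grip": 1},{"tx": 0,"ty": 1.0,"tz": 0.03,"wx": 0,"wy": 0,"wz": 0,"grip": 1},{"tx": 0,"ty": 1.5,"tz": 0.07,"wx": 0,"wy": 0,"wz": 0,"grip": 1},{"tx": 0,"ty": 1.7,"tz": 0.12,"wx": 0,"wy": 0,"wz": 0,"grip": 1},{"tx": 0,"ty": 1.7,"tz": 0.12,"wx": 0,"wy": 0,"wz": 0,"grip": 1}])

```text
t: 5.75
tcp_pos: [0.5986, 0.0929, 0.1058]
tool_rot: [2.495, 1.906, 0.003]
ft_force: [0.9, -3.3, 5.0]
gripper_width: -0.0
```

Emit:
servo_tool(motion=[{"tx": 0,"ty": 0,"tz": -2.5,"wx": 0,"wy": 0,"wz": 0,"grip": 1},{"tx": -4,"ty": -2.2,"tz": -4.4,"wx": 0,"wy": 0,"wz": 0,"grip": 1},{"tx": -8.1,"ty": -2.2,"tz": -4.4,"wx": 0,"wy": 0,"wz": 0,"grip": 1},{"tx": -8.1,"ty": -2.2,"tz": -4.4,"wx": 0,"wy": 0,"wz": 0,"grip": 1}])

```text
t: 6.15
tcp_pos: [0.5533, 0.0181, 0.1492]
tool_rot: [2.498, 1.903, -0.001]
ft_force: [0.3, 0.3, 0.1]
gripper_width: 0.0002
```

```bash
cat >look.py <<'E'
from h import *
import sys
from workcell import bot,eyes
p=np.load("p.npy");goal([.014,-.042,.118])
c=eyes.camera_params("wrist");im=eyes.capture("wrist")[:,:,::-1];cv2.imwrite(f"pics/{sys.argv[1]}.png",im)
hsv=cv2.cvtColor(im,cv2.COLOR_BGR2HSV)
names={1:"ivory",2:"yellow",3:"red",4:"green",5:"blue",6:"orange"}
H=[float(v) for v in sys.argv[2:5]]
for nm,y,h in zip("LMR",(.042,0,-.042),H):
    ph=np.arange(-1,1.01,.04);s=''
    for a in ph:
        P=rim(0,[a]*9,h);P[:,1]=y+np.array([-.011,-.0105,-.01,-.004,0,.004,.01,.0105,.011])
        q=projw(world(P,p),c).astype(np.float32)
        v=cv2.remap(hsv,q[None,:,0],q[None,:,1],cv2.INTER_NEAREST)[0]
        k=[('.' if V<70 else '1' if S<70 else '3' if hh<8 or hh>170 else '6' if hh<19 else '2' if hh<38 else '4' if hh<90 else '5') for hh,S,V in v.astype(int)]
        s+=max('123456.',key=k.count)
    print(nm,s)
    for d in '123456':
        i=[j for j,ch in enumerate(s) if ch==d]
        if len(i)>2: print("   ",d,"phi",ph[i[0]].round(2),ph[i[-1]].round(2),"angle if centred",round((ph[i[0]]+ph[i[-1]])/2+(int(d)-1)*.7854,2))
E
python3 look.py w2 .019 .023 .023
```

```text
t 6.15 case tcp [ 0.0117 -0.0424  0.1492] f [0.3 0.3 0.1] q [-0.01  0.1   1.95 -0.    1.09  0.26]
shift cm [0.05 0.22 3.12] w [ 0.     0.001 -0.007]
L 555555555555555555.44444444444441144443333333333333
    3 phi 0.52 1.0 angle if centred 2.33
    4 phi -0.24 0.48 angle if centred 2.48
    5 phi -1.0 -0.32 angle if centred 2.48
M ..666666...6663555555555555555555554444414444444444
    4 phi 0.4 1.0 angle if centred 3.06
    5 phi -0.4 0.36 angle if centred 3.12
    6 phi -0.92 -0.48 angle if centred 3.23
R .44411114443333333331133333333222222222222222222221
    1 phi -0.84 1.0 angle if centred 0.08
    2 phi 0.2 0.96 angle if centred 1.37
    3 phi -0.56 0.16 angle if centred 1.37
    4 phi -0.96 -0.6 angle if centred 1.58
```

View pics/w2.png

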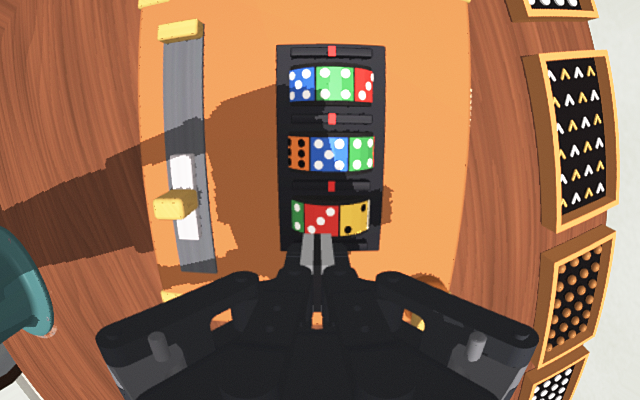

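The wrist view shows the left wheel on green 4 (field at 315–354, mark at 332), reading about 2.47, so 0.1 over. The middle is on 5 and the right on 3. Now I'll probe the right wheel.

Emit:
servo_tool(motion=[{"tx": 0,"ty": 0.2,"tz": 2.2,"wx": 0,"wy": 0,"wz": 0,"grip": 1},{"tx": 0,"ty": 0.2,"tz": 2.9,"wx": 0,"wy": 0,"wz": 0,"grip": 1},{"tx": 0,"ty": 0.2,"tz": 3.1,"wx": 0,"wy": 0,"wz": 0,"grip": 1},{"tx": 0,"ty": 0.2,"tz": 3.2,"wx": 0,"wy": 0,"wz": 0,"grip": 1},{"tx": 0,"ty": 0.2,"tz": 3.2,"wx": 0,"wy": 0,"wz": 0,"grip": 1}])

```text
t: 6.7
tcp_pos: [0.5567, 0.021, 0.1174]
tool_rot: [2.496, 1.908, 0.0]
ft_force: [-0.3, -0.3, -0.2]
gripper_width: -0.0001
```

Emit:
servo_tool(motion=[{"tx": -0.2,"ty": 0,"tz": 0.1,"wx": 0,"wy": 0,"wz": 0,"grip": 1},{"tx": -0.2,"ty": 0,"tz": 0.25,"wx": 0,"wy": 0,"wz": 0,"grip": 1},{"tx": -0.2,"ty": 0,"tz": 0.25,"wx": 0,"wy": 0,"wz": 0,"grip": 1}])

```text
t: 7.0
tcp_pos: [0.5559, 0.0185, 0.1149]
tool_rot: [2.496, 1.907, 0.0]
ft_force: [0.9, -0.3, -0.4]
gripper_width: -0.0001
```

Emit:
servo_tool(motion=[{"tx": 0,"ty": 0,"tz": 0.1,"wx": 0,"wy": 0,"wz": 0,"grip": 1},{"tx": 0,"ty": 0,"tz": 0.25,"wx": 0,"wy": 0,"wz": 0,"grip": 1},{"tx": 0,"ty": 0,"tz": 0.25,"wx": 0,"wy": 0,"wz": 0,"grip": 1}])

```text
t: 7.3
tcp_pos: [0.5556, 0.0185, 0.112]
tool_rot: [-2.496, -1.907, 0.001]
ft_force: [-0.3, -0.2, 0.3]
gripper_width: -0.0001
```

Emit:
servo_tool(motion=[{"tx": 0,"ty": 0,"tz": 0.1,"wx": 0,"wy": 0,"wz": 0,"grip": 1},{"tx": 0,"ty": 0,"tz": 0.25,"wx": 0,"wy": 0,"wz": 0,"grip": 1},{"tx": 0,"ty": 0,"tz": 0.25,"wx": 0,"wy": 0,"wz": 0,"grip": 1}])

```text
t: 7.6
tcp_pos: [0.5557, 0.0185, 0.1095]
tool_rot: [-2.496, -1.907, 0.001]
ft_force: [-0.3, 0.4, 0.4]
gripper_width: 0.0
```

Emit:
servo_tool(motion=[{"tx": 0,"ty": 0,"tz": 0.1,"wx": 0,"wy": 0,"wz": 0,"grip": 1},{"tx": 0,"ty": 0,"tz": 0.25,"wx": 0,"wy": 0,"wz": 0,"grip": 1},{"tx": 0,"ty": 0,"tz": 0.25,"wx": 0,"wy": 0,"wz": 0,"grip": 1}])

```text
t: 7.9
tcp_pos: [0.5561, 0.0185, 0.1076]
tool_rot: [2.496, 1.907, 0.0]
ft_force: [-1.4, -0.6, 3.4]
gripper_width: 0.0001
```

Emit:
servo_tool(motion=[{"tx": 0,"ty": 0,"tz": 0.1,"wx": 0,"wy": 0,"wz": 0,"grip": 1},{"tx": 0,"ty": 0.3,"tz": 0.1,"wx": 0,"wy": 0,"wz": 0,"grip": 1},{"tx": 0,"ty": 0.7,"tz": 0.1,"wx": 0,"wy": 0,"wz": 0,"grip": 1},{"tx": 0,"ty": 1.1,"tz": 0.1,"wx": 0,"wy": 0,"wz": 0,"grip": 1},{"tx": 0,"ty": 1.5,"tz": 0.15,"wx": 0,"wy": 0,"wz": 0,"grip": 1},{"tx": 0,"ty": 1.9,"tz": 0.2,"wx": 0,"wy": 0,"wz": 0,"grip": 1},{"tx": 0,"ty": 2.1,"tz": 0.25,"wx": 0,"wy": 0,"wz": 0,"grip": 1},{"tx": 0,"ty": 2.1,"tz": 0.25,"wx": 0,"wy": 0,"wz": 0,"grip": 1}])

```text
t: 8.7
tcp_pos: [0.5772, 0.0128, 0.1055]
tool_rot: [2.495, 1.906, 0.002]
ft_force: [0.6, -0.2, 4.6]
gripper_width: -0.0004
```

Emit:
servo_tool(motion=[{"tx": 0,"ty": 0,"tz": -1.5,"wx": 0,"wy": 0,"wz": 0,"grip": 1},{"tx": 0,"ty": -3.1,"tz": -1.5,"wx": 0,"wy": 0,"wz": 0,"grip": 1},{"tx": 0,"ty": -3.1,"tz": -0.4,"wx": 0,"wy": 0,"wz": 0,"grip": 1},{"tx": 0,"ty": -3.1,"tz": -0.1,"wx": 0,"wy": 0,"wz": 0,"grip": 1},{"tx": 0,"ty": -3.1,"tz": 0,"wx": 0,"wy": 0,"wz": 0,"grip": 1},{"tx": 0,"ty": -2.7,"tz": -0.05,"wx": 0,"wy": 0,"wz": 0,"grip": 1},{"tx": 0,"ty": -2.2,"tz": -0.1,"wx": 0,"wy": 0,"wz": 0,"grip": 1},{"tx": 0,"ty": -1.7,"tz": -0.12,"wx": 0,"wy": 0,"wz": 0,"grip": 1}])

```text
t: 9.5
tcp_pos: [0.5609, 0.0171, 0.107]
tool_rot: [2.496, 1.907, 0.001]
ft_force: [-2.2, 0.5, 4.6]
gripper_width: -0.0003
```

Emit:
servo_tool(motion=[{"tx": 0,"ty": 0.4,"tz": 0,"wx": 0,"wy": 0,"wz": 0,"grip": 1},{"tx": 0,"ty": 0.8,"tz": 0.02,"wx": 0,"wy": 0,"wz": 0,"grip": 1},{"tx": 0,"ty": 1.2,"tz": 0.05,"wx": 0,"wy": 0,"wz": 0,"grip": 1},{"tx": 0,"ty": 1.4,"tz": 0.07,"wx": 0,"wy": 0,"wz": 0,"grip": 1},{"tx": 0,"ty": 1.4,"tz": 0.07,"wx": 0,"wy": 0,"wz": 0,"grip": 1},{"tx": 0,"ty": 1.4,"tz": -2.5,"wx": 0,"wy": 0,"wz": 0,"grip": 1}])

```text
t: 10.1
tcp_pos: [0.5708, 0.0137, 0.1274]
tool_rot: [-2.493, -1.904, 0.008]
ft_force: [-0.3, 0.4, -1.6]
gripper_width: -0.0002
```

Emit:
servo_tool(motion=[{"tx": -3,"ty": -1,"tz": -2,"wx": 0,"wy": 0,"wz": 0,"grip": 1},{"tx": -4,"ty": -2,"tz": -4,"wx": 0,"wy": 0,"wz": 0,"grip": 1},{"tx": -4,"ty": -2,"tz": -4,"wx": 0,"wy": 0,"wz": 0,"grip": 1}])

```text
t: 10.4
tcp_pos: [0.5444, -0.0205, 0.1735]
tool_rot: [2.495, 1.904, 0.005]
ft_force: [0.2, 0.1, 0.6]
gripper_width: -0.0001
```

```bash
python3 look.py w3 .019 .023 .0185; python3 -c "
from h import *
goal([.026,0,.118])"
```

```text
t 10.4 case tcp [ 0.0132 -0.082   0.1735] f [0.2 0.1 0.6] q [-0.08  0.06  1.95 -0.    1.13  0.18]
shift cm [4.   0.03 5.56] w [ 0.005 -0.001 -0.006]
L 155555555555155555444411444444444114443333333333333
    1 phi -1.0 0.36 angle if centred -0.32
    3 phi 0.52 1.0 angle if centred 2.33
    4 phi -0.28 0.48 angle if centred 2.46
    5 phi -0.96 -0.32 angle if centred 2.5
M .6666666...66665555555555555555555.4444444444444444
    4 phi 0.4 1.0 angle if centred 3.06
    5 phi -0.4 0.32 angle if centred 3.1
    6 phi -0.96 -0.44 angle if centred 3.23
R .666666666...666.5555555555555155555444444444444444
    4 phi 0.44 1.0 angle if centred 3.08
    5 phi -0.32 0.4 angle if centred 3.18
    6 phi -0.96 -0.4 angle if centred 3.25
t 10.45 case tcp [ 0.0129 -0.0815  0.1721] f [ 0.2 -1.1 -0. ] q [-0.08  0.06  1.95  0.    1.13  0.18]
shift cm [8.15 1.25 5.42] w [ 0.003 -0.001 -0.006]
```

Emit:
servo_tool(motion=[{"tx": 4,"ty": 1.2,"tz": 2,"wx": 0,"wy": 0,"wz": 0,"grip": 1},{"tx": 8.1,"ty": 1.2,"tz": 4,"wx": 0,"wy": 0,"wz": -0.006,"grip": 1},{"tx": 8.1,"ty": 1.2,"tz": 4.9,"wx": 0,"wy": 0,"wz": -0.006,"grip": 1},{"tx": 8.1,"ty": 1.2,"tz": 5.3,"wx": 0,"wy": 0,"wz": -0.006,"grip": 1},{"tx": 8.1,"ty": 1.2,"tz": 5.4,"wx": 0,"wy": 0,"wz": -0.006,"grip": 1},{"tx": 8.1,"ty": 1.2,"tz": 5.4,"wx": 0,"wy": 0,"wz": -0.006,"grip": 1}])

```text
t: 11.05
tcp_pos: [0.5762, 0.0547, 0.1168]
tool_rot: [-2.491, -1.914, 0.001]
ft_force: [0.1, 0.6, -0.4]
gripper_width: 0.0
```

```bash
python3 -c "
from h import *
goal([.026,0,.118])"
```

```text
t 11.05 case tcp [ 0.0244 -0.0011  0.1168] f [ 0.1  0.6 -0.4] q [ 0.05  0.18  1.93 -0.    1.03  0.31]
shift cm [ 0.11  0.16 -0.12] w [-0.     0.     0.001]
```

Emit:
servo_tool(motion=[{"tx": 0,"ty": 0.1,"tz": 0.1,"wx": 0,"wy": 0,"wz": 0,"grip": 1},{"tx": 0,"ty": 0.1,"tz": 0.25,"wx": 0,"wy": 0,"wz": 0,"grip": 1},{"tx": 0,"ty": 0.1,"tz": 0.25,"wx": 0,"wy": 0,"wz": 0,"grip": 1}])

```text
t: 11.35
tcp_pos: [0.5775, 0.0547, 0.1149]
tool_rot: [2.491, 1.913, 0.001]
ft_force: [-0.1, 0.3, 1.1]
gripper_width: -0.0004
```

Emit:
servo_tool(motion=[{"tx": 0,"ty": 0,"tz": 0.1,"wx": 0,"wy": 0,"wz": 0,"grip": 1},{"tx": 0,"ty": 0,"tz": 0.2,"wx": 0,"wy": 0,"wz": 0,"grip": 1},{"tx": 0,"ty": 0,"tz": 0.2,"wx": 0,"wy": 0,"wz": 0,"grip": 1}])

```text
t: 11.65
tcp_pos: [0.5771, 0.0552, 0.1124]
tool_rot: [-2.491, -1.915, 0.0]
ft_force: [0.3, 0.2, 0.5]
gripper_width: 0.0003
```

Emit:
servo_tool(motion=[{"tx": 0,"ty": 0,"tz": 0.1,"wx": 0,"wy": 0,"wz": 0,"grip": 1},{"tx": 0,"ty": 0,"tz": 0.25,"wx": 0,"wy": 0,"wz": 0,"grip": 1},{"tx": 0,"ty": 0,"tz": 0.25,"wx": 0,"wy": 0,"wz": 0,"grip": 1}])

```text
t: 11.95
tcp_pos: [0.5774, 0.0553, 0.1103]
tool_rot: [2.49, 1.915, 0.0]
ft_force: [-0.9, 0.1, 2.6]
gripper_width: -0.0001
```

Emit:
servo_tool(motion=[{"tx": 0,"ty": 0,"tz": 0.1,"wx": 0,"wy": 0,"wz": 0,"grip": 1},{"tx": 0,"ty": -0.3,"tz": 0.11,"wx": 0,"wy": 0,"wz": 0,"grip": 1},{"tx": 0,"ty": -0.7,"tz": 0.11,"wx": 0,"wy": 0,"wz": 0,"grip": 1},{"tx": 0,"ty": -1.1,"tz": 0.11,"wx": 0,"wy": 0,"wz": 0,"grip": 1},{"tx": 0,"ty": -1.5,"tz": 0.15,"wx": 0,"wy": 0,"wz": 0,"grip": 1},{"tx": 0,"ty": -1.9,"tz": 0.2,"wx": 0,"wy": 0,"wz": 0,"grip": 1},{"tx": 0,"ty": -2.1,"tz": 0.25,"wx": 0,"wy": 0,"wz": 0,"grip": 1},{"tx": 0,"ty": -2.1,"tz": 0.25,"wx": 0,"wy": 0,"wz": 0,"grip": 1}])

```text
t: 12.75
tcp_pos: [0.5562, 0.061, 0.1074]
tool_rot: [-2.49, -1.914, 0.001]
ft_force: [-1.2, 2.4, 4.9]
gripper_width: 0.0001
```

Emit:
servo_tool(motion=[{"tx": 0,"ty": 0,"tz": -1.5,"wx": 0,"wy": 0,"wz": 0,"grip": 1},{"tx": 0,"ty": 3.1,"tz": -1.5,"wx": 0,"wy": 0,"wz": 0,"grip": 1},{"tx": 0,"ty": 3.1,"tz": -0.4,"wx": 0,"wy": 0,"wz": 0,"grip": 1},{"tx": 0,"ty": 3.1,"tz": -0.1,"wx": 0,"wy": 0,"wz": 0,"grip": 1},{"tx": 0,"ty": 3.1,"tz": 0,"wx": 0,"wy": 0,"wz": 0,"grip": 1},{"tx": 0,"ty": 2.7,"tz": -0.05,"wx": 0,"wy": 0,"wz": 0,"grip": 1},{"tx": 0,"ty": 2.2,"tz": -0.1,"wx": 0,"wy": 0,"wz": 0,"grip": 1},{"tx": 0,"ty": 1.7,"tz": -0.12,"wx": 0,"wy": 0,"wz": 0,"grip": 1}])

```text
t: 13.55
tcp_pos: [0.5738, 0.0563, 0.1098]
tool_rot: [2.489, 1.914, 0.002]
ft_force: [2.2, -1.0, 5.2]
gripper_width: -0.0001
```

Emit:
servo_tool(motion=[{"tx": 0,"ty": -0.5,"tz": 0,"wx": 0,"wy": 0,"wz": 0,"grip": 1},{"tx": 0,"ty": -1.0,"tz": 0.03,"wx": 0,"wy": 0,"wz": 0,"grip": 1},{"tx": 0,"ty": -1.5,"tz": 0.07,"wx": 0,"wy": 0,"wz": 0,"grip": 1},{"tx": 0,"ty": -1.7,"tz": 0.12,"wx": 0,"wy": 0,"wz": 0,"grip": 1},{"tx": 0,"ty": -1.7,"tz": 0.12,"wx": 0,"wy": 0,"wz": 0,"grip": 1}])

```text
t: 14.05
tcp_pos: [0.5558, 0.0611, 0.1073]
tool_rot: [-2.489, -1.914, 0.002]
ft_force: [-0.8, 2.2, 4.9]
gripper_width: -0.0001
```

Emit:
servo_tool(motion=[{"tx": 0,"ty": 0,"tz": -2.5,"wx": 0,"wy": 0,"wz": 0,"grip": 1},{"tx": -4,"ty": 1.5,"tz": -5,"wx": 0,"wy": 0,"wz": 0,"grip": 1},{"tx": -8,"ty": 1.5,"tz": -6,"wx": 0,"wy": 0,"wz": 0,"grip": 1},{"tx": -8,"ty": 1.5,"tz": -6,"wx": 0,"wy": 0,"wz": 0,"grip": 1}])

```text
t: 14.45
tcp_pos: [0.5503, -0.0241, 0.1683]
tool_rot: [2.493, 1.91, -0.002]
ft_force: [0.3, 0.5, 0.6]
gripper_width: -0.0003
```

```bash
python3 look.py w4 .019 .021 .0185; python3 -c "
from h import *
goal([.02,0,.115])"
```

```text
t 14.45 case tcp [ 0.0197 -0.0839  0.1683] f [0.3 0.5 0.6] q [-0.09  0.08  1.94 -0.    1.12  0.18]
shift cm [ 4.2  -0.58  5.02] w [ 0.     0.002 -0.002]
L 555555555555155555444411444444444114443333333333333
    1 phi -0.52 0.36 angle if centred -0.08
    3 phi 0.52 1.0 angle if centred 2.33
    4 phi -0.28 0.48 angle if centred 2.46
    5 phi -1.0 -0.32 angle if centred 2.48
M 4144446333333333333333333.2222222222222222222261111
    1 phi -0.96 1.0 angle if centred 0.02
    2 phi 0.04 0.8 angle if centred 1.21
    3 phi -0.72 -0.04 angle if centred 1.19
    4 phi -1.0 -0.8 angle if centred 1.46
R ..66666666.6666655555555555555555555444441.44444444
    4 phi 0.44 1.0 angle if centred 3.08
    5 phi -0.36 0.4 angle if centred 3.16
    6 phi -0.92 -0.4 angle if centred 3.27
t 14.5 case tcp [ 0.019  -0.0822  0.1672] f [-0.1  0.7  1. ] q [-0.09  0.08  1.94 -0.    1.12  0.18]
shift cm [8.22 0.1  5.21] w [-0.001  0.    -0.002]
```

Emit:
servo_tool(motion=[{"tx": 4,"ty": 0.7,"tz": 2,"wx": 0,"wy": 0,"wz": 0,"grip": 1},{"tx": 8.2,"ty": 0.7,"tz": 4,"wx": 0,"wy": 0,"wz": 0,"grip": 1},{"tx": 8.2,"ty": 0.7,"tz": 5.0,"wx": 0,"wy": 0,"wz": 0,"grip": 1},{"tx": 8.2,"ty": 0.7,"tz": 5.4,"wx": 0,"wy": 0,"wz": 0,"grip": 1},{"tx": 8.2,"ty": 0.7,"tz": 5.6,"wx": 0,"wy": 0,"wz": 0,"grip": 1},{"tx": 8.2,"ty": 0.7,"tz": 5.7,"wx": 0,"wy": 0,"wz": 0,"grip": 1},{"tx": 8.2,"ty": 0.7,"tz": 5.7,"wx": 0,"wy": 0,"wz": 0,"grip": 1}])

```text
t: 15.2
tcp_pos: [0.5788, 0.0562, 0.111]
tool_rot: [2.491, 1.913, 0.001]
ft_force: [0.1, 0.8, 1.3]
gripper_width: -0.0
```

Emit:
servo_tool(motion=[{"tx": 0,"ty": 0,"tz": 0.1,"wx": 0,"wy": 0,"wz": 0,"grip": 1},{"tx": 0,"ty": 0,"tz": 0.2,"wx": 0,"wy": 0,"wz": 0,"grip": 1},{"tx": 0,"ty": -0.4,"tz": 0.2,"wx": 0,"wy": 0,"wz": 0,"grip": 1},{"tx": 0,"ty": -0.8,"tz": 0.2,"wx": 0,"wy": 0,"wz": 0,"grip": 1},{"tx": 0,"ty": -1.2,"tz": 0.2,"wx": 0,"wy": 0,"wz": 0,"grip": 1},{"tx": 0,"ty": -1.2,"tz": 0.2,"wx": 0,"wy": 0,"wz": 0,"grip": 1}])

```text
t: 15.8
tcp_pos: [0.5676, 0.0595, 0.1094]
tool_rot: [2.489, 1.914, 0.002]
ft_force: [-0.1, -2.7, 6.4]
gripper_width: 0.0002
```

Emit:
servo_tool(motion=[{"tx": 0,"ty": 0,"tz": -2.5,"wx": 0,"wy": 0,"wz": 0,"grip": 1},{"tx": -4,"ty": 0.6,"tz": -5,"wx": 0,"wy": 0,"wz": 0,"grip": 1},{"tx": -8,"ty": 0.6,"tz": -6,"wx": 0,"wy": 0,"wz": 0,"grip": 1},{"tx": -8,"ty": 0.6,"tz": -6,"wx": 0,"wy": 0,"wz": 0,"grip": 1}])

```text
t: 16.2
tcp_pos: [0.5519, -0.022, 0.1697]
tool_rot: [2.492, 1.91, 0.0]
ft_force: [0.1, 1.2, -0.2]
gripper_width: 0.0001
```

```bash
python3 look.py w5 .019 .021 .0185; python3 -c "
from h import *
goal([.022,.042,.11])"
```

```text
t 16.2 case tcp [ 0.0207 -0.0815  0.1697] f [ 0.1  1.2 -0.2] q [-0.08  0.08  1.94 -0.    1.13  0.18]
shift cm [ 3.95 -0.69  5.17] w [ 0.001  0.001 -0.002]
L .55555555555155555444111144444441144443333333333333
    1 phi -0.52 0.32 angle if centred -0.1
    3 phi 0.52 1.0 angle if centred 2.33
    4 phi -0.28 0.48 angle if centred 2.46
    5 phi -0.96 -0.32 angle if centred 2.5
M 333333333333333322222222222222222222111111111111111
    1 phi 0.44 1.0 angle if centred 0.72
    2 phi -0.36 0.4 angle if centred 0.81
    3 phi -1.0 -0.4 angle if centred 0.87
R ..66666666.6666655555555555555555555444444444444444
    4 phi 0.44 1.0 angle if centred 3.08
    5 phi -0.36 0.4 angle if centred 3.16
    6 phi -0.92 -0.4 angle if centred 3.27
t 16.25 case tcp [ 0.0201 -0.0798  0.1686] f [ 0.4  0.6 -0.1] q [-0.08  0.08  1.94  0.    1.12  0.18]
shift cm [12.18  0.17  5.87] w [-0.    -0.    -0.002]
```

View pics/w5.png

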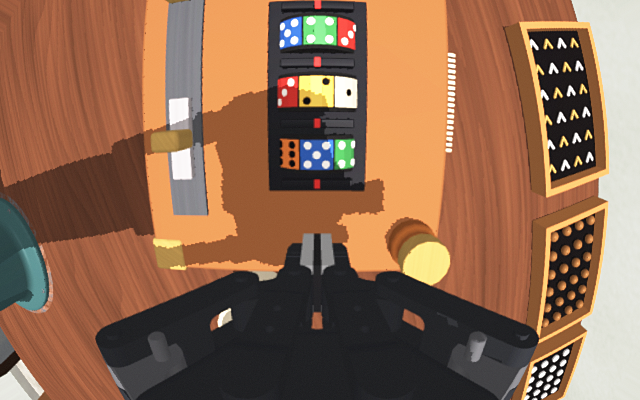

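The view shows 4, 2, 5 against the marks at x≈317. The left wheel is about 0.1 rad over, so I'll nudge it back 3 mm.

Emit:
servo_tool(motion=[{"tx": 4,"ty": 0.3,"tz": 1,"wx": 0,"wy": 0,"wz": 0,"grip": 1},{"tx": 8,"ty": 0.3,"tz": 2,"wx": 0,"wy": 0,"wz": 0,"grip": 1},{"tx": 12.2,"ty": 0.3,"tz": 4,"wx": 0,"wy": 0,"wz": 0,"grip": 1},{"tx": 12.2,"ty": 0.3,"tz": 5.3,"wx": 0,"wy": 0,"wz": 0,"grip": 1},{"tx": 12.2,"ty": 0.3,"tz": 5.7,"wx": 0,"wy": 0,"wz": 0,"grip": 1},{"tx": 12.2,"ty": 0.3,"tz": 5.9,"wx": 0,"wy": 0,"wz": 0,"grip": 1},{"tx": 12.2,"ty": 0.3,"tz": 5.9,"wx": 0,"wy": 0,"wz": 0,"grip": 1}])

```text
t: 16.95
tcp_pos: [0.5862, 0.0977, 0.1093]
tool_rot: [-2.491, -1.914, 0.001]
ft_force: [-0.8, -1.0, 0.0]
gripper_width: 0.0002
```

Emit:
servo_tool(motion=[{"tx": 0,"ty": 0,"tz": 0.1,"wx": 0,"wy": 0,"wz": 0,"grip": 1},{"tx": 0,"ty": 0,"tz": 0.25,"wx": 0,"wy": 0,"wz": 0,"grip": 1},{"tx": 0,"ty": -0.15,"tz": 0.25,"wx": 0,"wy": 0,"wz": 0,"grip": 1},{"tx": 0,"ty": -0.3,"tz": 0.25,"wx": 0,"wy": 0,"wz": 0,"grip": 1},{"tx": 0,"ty": -0.3,"tz": 0.25,"wx": 0,"wy": 0,"wz": 0,"grip": 1}])

```text
t: 17.45
tcp_pos: [0.5846, 0.0988, 0.1079]
tool_rot: [2.49, 1.914, 0.003]
ft_force: [2.1, -1.8, 3.0]
gripper_width: -0.0003
```

Emit:
servo_tool(motion=[{"tx": 0,"ty": 0,"tz": -2.5,"wx": 0,"wy": 0,"wz": 0,"grip": 1},{"tx": -4,"ty": -0.5,"tz": -5,"wx": 0,"wy": 0,"wz": 0,"grip": 1},{"tx": -8.5,"ty": -0.5,"tz": -6,"wx": 0,"wy": 0,"wz": 0,"grip": 1},{"tx": -11.5,"ty": -0.5,"tz": -6,"wx": 0,"wy": 0,"wz": 0,"grip": 1},{"tx": -11.5,"ty": -0.5,"tz": -6,"wx": 0,"wy": 0,"wz": 0,"grip": 1}])

```text
t: 17.95
tcp_pos: [0.5479, -0.0135, 0.167]
tool_rot: [-2.494, -1.91, 0.002]
ft_force: [0.4, 0.6, -0.1]
gripper_width: 0.0003
```

```bash
python3 look.py w6 .019 .021 .0185; python3 - <<'E'
from h import *
from workcell import eyes
goal([-.08,-.05,.14])
E
```

```text
t 17.95 case tcp [ 0.0147 -0.0743  0.167 ] f [ 0.4  0.6 -0.1] q [-0.07  0.08  1.95 -0.    1.12  0.19]
shift cm [ 3.24 -0.07  4.89] w [-0.001  0.001 -0.002]
L 555.555555555155554444444444444111444.3333333333333
    1 phi -0.48 0.32 angle if centred -0.08
    3 phi 0.52 1.0 angle if centred 2.33
    4 phi -0.28 0.44 angle if centred 2.44
    5 phi -1.0 -0.32 angle if centred 2.48
M 333333333333333322222222222222222222111111111111111
    1 phi 0.44 1.0 angle if centred 0.72
    2 phi -0.36 0.4 angle if centred 0.81
    3 phi -1.0 -0.4 angle if centred 0.87
R .666666666..66665555.555555555155555444444444444444
    4 phi 0.44 1.0 angle if centred 3.08
    5 phi -0.36 0.4 angle if centred 3.16
    6 phi -0.96 -0.4 angle if centred 3.25
t 18.0 case tcp [ 0.0146 -0.0727  0.1666] f [-0.2 -0.  -0.4] q [-0.07  0.08  1.94  0.    1.12  0.2 ]
shift cm [ 2.26 -9.46  2.68] w [-0.001 -0.    -0.001]
```

View pics/w6.png

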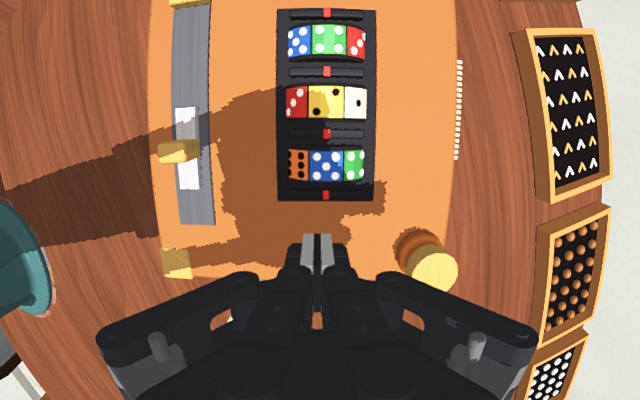

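The left wheel moved only about 0.03 rad, because the press was light. I'll repeat it more firmly.

Emit:
servo_tool(motion=[{"tx": 4,"ty": 0.8,"tz": 1,"wx": 0,"wy": 0,"wz": 0,"grip": 1},{"tx": 8,"ty": 0.8,"tz": 2,"wx": 0,"wy": 0,"wz": 0,"grip": 1},{"tx": 11.5,"ty": 0.8,"tz": 4,"wx": 0,"wy": 0,"wz": 0,"grip": 1},{"tx": 11.5,"ty": 0.8,"tz": 5.3,"wx": 0,"wy": 0,"wz": 0,"grip": 1},{"tx": 11.5,"ty": 0.8,"tz": 5.6,"wx": 0,"wy": 0,"wz": 0,"grip": 1},{"tx": 11.5,"ty": 0.8,"tz": 5.8,"wx": 0,"wy": 0,"wz": 0,"grip": 1},{"tx": 11.5,"ty": 0.8,"tz": 5.9,"wx": 0,"wy": 0,"wz": 0,"grip": 1},{"tx": 11.5,"ty": 0.8,"tz": 5.9,"wx": 0,"wy": 0,"wz": 0,"grip": 1}])

```text
t: 18.8
tcp_pos: [0.5869, 0.0975, 0.1087]
tool_rot: [2.491, 1.913, 0.001]
ft_force: [-0.5, 0.9, 1.6]
gripper_width: -0.0
```

Emit:
servo_tool(motion=[{"tx": 0,"ty": 0,"tz": 0.1,"wx": 0,"wy": 0,"wz": 0,"grip": 1},{"tx": 0,"ty": 0,"tz": 0.22,"wx": 0,"wy": 0,"wz": 0,"grip": 1},{"tx": 0,"ty": 0,"tz": 0.22,"wx": 0,"wy": 0,"wz": 0,"grip": 1},{"tx": 0,"ty": -0.2,"tz": 0.22,"wx": 0,"wy": 0,"wz": 0,"grip": 1},{"tx": 0,"ty": -0.35,"tz": 0.22,"wx": 0,"wy": 0,"wz": 0,"grip": 1},{"tx": 0,"ty": -0.35,"tz": 0.22,"wx": 0,"wy": 0,"wz": 0,"grip": 1}])

```text
t: 19.4
tcp_pos: [0.5847, 0.0984, 0.1071]
tool_rot: [2.489, 1.913, 0.003]
ft_force: [1.6, -3.0, 5.0]
gripper_width: -0.0001
```

Emit:
servo_tool(motion=[{"tx": 0,"ty": 0,"tz": -2.5,"wx": 0,"wy": 0,"wz": 0,"grip": 1},{"tx": -4,"ty": -1,"tz": -5,"wx": 0,"wy": 0,"wz": 0,"grip": 1},{"tx": -8.5,"ty": -1,"tz": -6,"wx": 0,"wy": 0,"wz": 0,"grip": 1},{"tx": -11.5,"ty": -1,"tz": -6,"wx": 0,"wy": 0,"wz": 0,"grip": 1},{"tx": -11.5,"ty": -1,"tz": -6,"wx": 0,"wy": 0,"wz": 0,"grip": 1}])

```text
t: 19.9
tcp_pos: [0.5427, -0.0121, 0.1656]
tool_rot: [-2.494, -1.91, 0.002]
ft_force: [-1.6, 0.1, 0.8]
gripper_width: -0.0001
```

```bash
python3 look.py w7 .019 .021 .0185; python3 - <<'E'
from h import *
from workcell import eyes
goal([-.08,-.05,.14])
# tab ends in the image, for bolt travel: y of tab top
c=eyes.camera_params("wrist");p=np.load("p.npy")
for y in(-.04,-.03,-.02,-.01,0,.01):print(y,projw(world([[-.08,y-.007,.127],[-.08,y+.007,.127]],p),c).round(0).tolist())
im=cv2.imread("pics/w7.png")[90:200,120:220]
h=cv2.cvtColor(im,cv2.COLOR_BGR2HSV);m=cv2.inRange(h,(15,110,60),(35,255,255))
n,_,st,ce=cv2.connectedComponentsWithStats(m)
print([(s[0]+120,s[1]+90,s[2],s[3],s[4]) for s in st[1:] if s[4]>30])
E
```

```text
t 19.9 case tcp [ 0.0093 -0.0744  0.1656] f [-1.6  0.1  0.8] q [-0.07  0.07  1.96 -0.    1.12  0.2 ]
shift cm [3.24 0.47 4.76] w [-0.001  0.001 -0.002]
L 155555555555555.44441444444444144443333333333333333
    1 phi -1.0 0.2 angle if centred -0.4
    3 phi 0.4 1.0 angle if centred 2.27
    4 phi -0.36 0.36 angle if centred 2.36
    5 phi -0.96 -0.44 angle if centred 2.44
M 333333333333333322222222222222222222111111111111111
    1 phi 0.44 1.0 angle if centred 0.72
    2 phi -0.36 0.4 angle if centred 0.81
    3 phi -1.0 -0.4 angle if centred 0.87
R ..66666666..6666.55555555555555.5555444444444444444
    4 phi 0.44 1.0 angle if centred 3.08
    5 phi -0.32 0.4 angle if centred 3.18
    6 phi -0.92 -0.4 angle if centred 3.27
t 19.95 case tcp [ 0.0093 -0.0728  0.1653] f [-0.9  1.2 -0. ] q [-0.07  0.07  1.96  0.    1.12  0.2 ]
shift cm [ 2.26 -8.93  2.54] w [-0.001 -0.    -0.002]
-0.04 [[178.0, 184.0], [176.0, 163.0]]
-0.03 [[177.0, 169.0], [175.0, 147.0]]
-0.02 [[176.0, 154.0], [174.0, 132.0]]
-0.01 [[175.0, 138.0], [174.0, 116.0]]
0 [[174.0, 122.0], [173.0, 100.0]]
0.01 [[173.0, 106.0], [173.0, 85.0]]
[(np.int32(163), np.int32(139), np.int32(43), np.int32(25), np.int32(885))]
```

All three wheels are within about 0.04 rad of square. Next, the bolt: the tab is at case y≈-0.027, so I'll come down to its right.

Emit:
servo_tool(motion=[{"tx": 0.5,"ty": -4,"tz": 0,"wx": 0,"wy": 0,"wz": 0,"grip": 1},{"tx": 1.2,"ty": -8.9,"tz": 0,"wx": 0,"wy": 0,"wz": 0,"grip": 1},{"tx": 1.2,"ty": -8.9,"tz": 1,"wx": 0,"wy": 0,"wz": 0,"grip": 1},{"tx": 1.2,"ty": -8.9,"tz": 3.5,"wx": 0,"wy": 0,"wz": 0,"grip": 1},{"tx": 1.2,"ty": -8.9,"tz": 5.2,"wx": 0,"wy": 0,"wz": 0,"grip": 1},{"tx": 1.2,"ty": -8.9,"tz": 5.7,"wx": 0,"wy": 0,"wz": 0,"grip": 1},{"tx": 1.2,"ty": -8.9,"tz": 5.7,"wx": 0,"wy": 0,"wz": 0,"grip": 1}])

```text
t: 20.65
tcp_pos: [0.4604, 0.0257, 0.1075]
tool_rot: [-2.488, -1.914, 0.003]
ft_force: [0.1, -0.1, -0.3]
gripper_width: -0.0
```

```bash
python3 -c "
from h import *
goal([-.08,-.04,.107])"
```

```text
t 20.65 case tcp [-0.08   -0.0591  0.1075] f [ 0.1 -0.1 -0.3] q [ 0.   -0.03  2.17  0.    1.    0.26]
shift cm [1.91 0.   0.05] w [-0.003  0.     0.002]
```

Emit:
servo_tool(motion=[{"tx": 0.7,"ty": 0,"tz": 0,"wx": 0,"wy": 0,"wz": 0,"grip": 1},{"tx": 1.4,"ty": 0,"tz": 0,"wx": 0,"wy": 0,"wz": 0,"grip": 1},{"tx": 2,"ty": 0,"tz": 0,"wx": 0,"wy": 0,"wz": 0,"grip": 1},{"tx": 2.6,"ty": 0,"tz": 0,"wx": 0,"wy": 0,"wz": 0,"grip": 1},{"tx": 3.2,"ty": 0,"tz": 0,"wx": 0,"wy": 0,"wz": 0,"grip": 1},{"tx": 3.8,"ty": 0,"tz": 0,"wx": 0,"wy": 0,"wz": 0,"grip": 1},{"tx": 4.4,"ty": 0,"tz": 0,"wx": 0,"wy": 0,"wz": 0,"grip": 1},{"tx": 5,"ty": 0,"tz": 0,"wx": 0,"wy": 0,"wz": 0,"grip": 1}])

```text
t: 21.45
tcp_pos: [0.4744, 0.0738, 0.109]
tool_rot: [2.49, 1.914, 0.001]
ft_force: [1.0, -4.4, 2.7]
gripper_width: -0.0003
```

Emit:
servo_tool(motion=[{"tx": 0.4,"ty": 0,"tz": 0,"wx": 0,"wy": 0,"wz": 0,"grip": 1},{"tx": 0.7,"ty": 0,"tz": 0,"wx": 0,"wy": 0,"wz": 0,"grip": 1},{"tx": 0.9,"ty": 0,"tz": 0,"wx": 0,"wy": 0,"wz": 0,"grip": 1},{"tx": 0.9,"ty": 0,"tz": 0,"wx": 0,"wy": 0,"wz": 0,"grip": 1}])

```text
t: 21.85
tcp_pos: [0.476, 0.0826, 0.1085]
tool_rot: [-2.49, -1.914, 0.0]
ft_force: [-0.1, -2.3, 0.3]
gripper_width: -0.0002
```

Emit:
servo_tool(motion=[{"tx": 0.2,"ty": 0,"tz": 0,"wx": 0,"wy": 0,"wz": 0,"grip": 1},{"tx": 0.4,"ty": 0,"tz": 0,"wx": 0,"wy": 0,"wz": 0,"grip": 1},{"tx": 0.4,"ty": 0,"tz": 0,"wx": 0,"wy": 0,"wz": 0,"grip": 1}])

```text
t: 22.15
tcp_pos: [0.4768, 0.0861, 0.1084]
tool_rot: [-2.49, -1.914, 0.001]
ft_force: [0.5, -3.3, 2.2]
gripper_width: -0.0002
```

Emit:
servo_tool(motion=[{"tx": 0.2,"ty": 0,"tz": 0,"wx": 0,"wy": 0,"wz": 0,"grip": 1},{"tx": 0.4,"ty": 0,"tz": 0,"wx": 0,"wy": 0,"wz": 0,"grip": 1},{"tx": 0.4,"ty": 0,"tz": 0,"wx": 0,"wy": 0,"wz": 0,"grip": 1}])

```text
t: 22.45
tcp_pos: [0.4769, 0.0866, 0.1085]
tool_rot: [2.487, 1.915, -0.011]
ft_force: [-3.7, -15.5, 6.2]
gripper_width: 0.0003
```

The stop is reached: the force jumped to about 16 N with no further travel. I'll back off, lift and look.

Emit:
servo_tool(motion=[{"tx": -0.8,"ty": 0,"tz": 0,"wx": 0,"wy": 0,"wz": 0,"grip": 1},{"tx": -1.5,"ty": 0,"tz": 0,"wx": 0,"wy": 0,"wz": 0,"grip": 1},{"tx": -2,"ty": 0,"tz": -3,"wx": 0,"wy": 0,"wz": 0,"grip": 1},{"tx": -5,"ty": 1,"tz": -6,"wx": 0,"wy": 0,"wz": 0,"grip": 1},{"tx": -8,"ty": 4,"tz": -7,"wx": 0,"wy": 0,"wz": 0,"grip": 1},{"tx": -9.5,"ty": 6,"tz": -8,"wx": 0,"wy": 0,"wz": 0,"grip": 1},{"tx": -9.5,"ty": 6,"tz": -8,"wx": 0,"wy": 0,"wz": 0,"grip": 1}])

```text
t: 23.15
tcp_pos: [0.5149, -0.0193, 0.191]
tool_rot: [2.491, 1.909, 0.007]
ft_force: [-0.1, -0.5, -0.1]
gripper_width: 0.0002
```

```bash
python3 look.py w8 .019 .021 .0185; python3 - <<'E'
from h import *
from workcell import eyes
c=eyes.camera_params("wrist");p=np.load("p.npy")
for y in(.01,.02,.03):print(y,projw(world([[-.08,y-.007,.127],[-.08,y+.007,.127]],p),c).round(0).tolist())
E
```

```text
t 23.15 case tcp [-0.0157 -0.0885  0.191 ] f [-0.1 -0.5 -0.1] q [-0.09 -0.01  1.99  0.    1.16  0.18]
shift cm [4.64 2.93 7.32] w [ 0.005 -0.002 -0.001]
L 155555555515555444444444444444141443333333333333333
    1 phi -1.0 0.28 angle if centred -0.36
    3 phi 0.4 1.0 angle if centred 2.27
    4 phi -0.4 0.36 angle if centred 2.34
    5 phi -0.96 -0.44 angle if centred 2.44
M 333333333333333322222222222222222222611111111111111
    1 phi 0.48 1.0 angle if centred 0.74
    2 phi -0.36 0.4 angle if centred 0.81
    3 phi -1.0 -0.4 angle if centred 0.87
R 6366666666..666655555555555555515555444444444444444
    4 phi 0.44 1.0 angle if centred 3.08
    5 phi -0.36 0.4 angle if centred 3.16
    6 phi -1.0 -0.4 angle if centred 3.23
0.01 [[224.0, 83.0], [224.0, 63.0]]
0.02 [[224.0, 68.0], [225.0, 49.0]]
0.03 [[224.0, 54.0], [225.0, 35.0]]
```

View pics/w8.png

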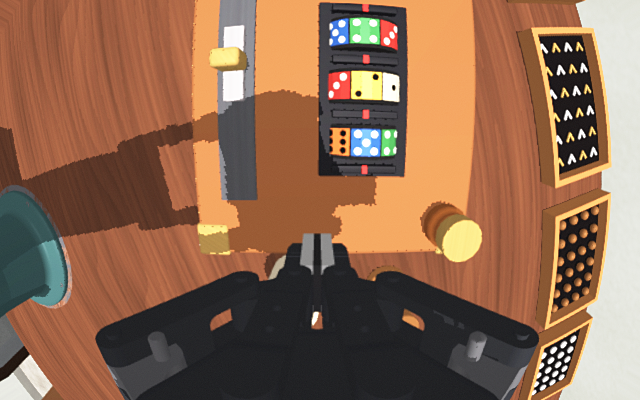

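The tab is at (227,57), case y≈+0.02, against its stop, and the wheels still show 4-2-5. I'm handing in.

```bash
python3 -c "
from workcell import bot
s=bot.get_state();print(s['t'],s['ft_force'].round(1));print(bot.job_done())"
```

```text
23.2 [-1.2  0.1 -0.8]
the job is handed in; nothing more can be done
None
```

I set the wheels to 4-2-5 and then slid the bolt home to its stop. I handed the job in at about 23 s of the 67 s allowed, with the arm clear of everything; no verdict came back.

- **Wheels:** the last wrist picture read left about 2.34–2.36, middle about 0.81 and right about 3.16–3.18 rad. All are within about 0.05 rad of square.
- **Wheel pressure:** the highest reading was about 6.5 N, though force is only reported at the end of each move call. The left wheel first overshot by about 0.1 rad. My first correction was too light, so I repeated it with a slightly firmer press.
- **Bolt:** the push force rose from about 3 N to about 16 N with almost no further movement. The picture then put the tab at about +20 mm in the case's y, up from about -27 to -30 mm.
- **Less certain:** the two pictures of the tab's starting position differ by about 2–3 mm. The stop is therefore inferred from the force rise and the final picture, not from a measured travel.
- **Other goods:** nothing looked disturbed in the wrist pictures. I did not re-measure the bystanders.

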